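# Sweep the counted nuts into the parts bin

## Robot

A 6-joint arm with a two-finger parallel gripper is mounted at the origin on the work surface. World frame = base frame: x ahead of the robot, y to its left, z up, the work surface at z = 0. Lengths are in mm, angles in rad, forces in N, time in s.
With the tool pointing down it reaches from about 350 to 975 mm from the base axis. Payload 7.1 kg.
Tool frame: the origin (TCP) lies midway between the tips of the shut fingers; the grasp point (between the pads) lies ctrl.grip_point_offset behind it (ctrl.grip_point_offset is the distance from the TCP to the grasp point, in mm); z points along the fingers, y is the line along which they close (so a half turn about z gives the same grasp; the last joint's range is limited). The gripper opens to 88 mm and grips with 3 to 60 N. Pads are 20 mm wide; open, the fingers measure 115 mm over their backs; the gripper's body (75 mm by 178 mm) begins 61 mm behind the grasp point.
Start: joints at [-1.262, 0.423, 1.63, -0, 1.089, -0.019], TCP at [201.243, -591.698, 222.675] pointing down, gripper open.
Joint ranges: [-3, 3], [-0.9, 2.11], [0.09, 2.58], [-1.31, 4.45], [0.11, 2.69], [-2.54, 2.54]. Speed limits (rad/s): [2.39, 2.39, 3.01, 3.14, 3.14, 3.14].

## Interface

Orientations are given as a rotation vector (axis times angle).
In Python, from workcell import ctrl gives the robot as it stands.
- The arm moves only by the tool apply_moves, never from a script. Its argument "targets" is a list of rows, each an object of numbers: "tx", "ty", "tz": the shift along the world's x, y, z in m; "spin": the turn about the world's z in degrees. In form: [{"tx": .., "ty": .., "tz": .., "spin": ..}, ...]. A call has exactly 8 rows; each row is the pose to reach, as a shift and turn from the pose commanded when the call began; what a row does not reach only later rows make up. A row lasts 1/10 s, in which the tool goes at most 50 mm and 8.59 degrees, less where a joint would pass 70% of its speed; a pose out of reach is approached as far as the arm can. A call with a gripper value outside its range is refused whole. "gripper" is the closure, from -1 (fully open) to 1 (shut), set as the call begins (left out, the last holds). The fingers move at their own pace and stop on an object; the grip force is fixed at half the most. Time passes only in rows, so rows that repeat a pose let the fingers close, or fill a call up. It gives the time, the measured TCP pose, the force, the opening and the grip force at its end, in the units of the state.
- ctrl.get_obs(): the state, without advancing time (a new reading comes with each control period).
- ctrl.get_image(name): name is "scene" or "side" or "wrist"; returns the picture (480x640x3 uint8, red, green, blue); there is no depth.
- ctrl.get_calibration(name): a dict with "fov_y" (degrees; the focal length in pixels is half the picture's height over the tangent of half this angle, whatever the lens; pixels are square), "cx", "cy" (the principal point, pixels), "rvec" (rotation vector, rad) and "tvec" (3), from world to camera coordinates, as OpenCV has them. Camera axes: x right, y down, z forward; pixel columns grow to the right and rows downward; lengths in mm; the calibration is good to about 2 mm. A picture is of the moment at which its call begins: read the wrist's pose just before it. get_calibration takes no time and is no camera call; for the wrist camera it gives the pose at the moment of the call.
- ctrl.close_job(): hands the job in; it is judged then, once.
Trained networks look in the newest picture that a camera, given by its name, has taken for a name from the list of things; names that differ only in an ending like _2 or _b are one class to them, and where a whole thing is asked for, a point or a joint stands for the part that bears it (a point fixed in the world has none). Each returns a list of dicts, best first, with "score" (0 to 1); they miss things now and then, are a little off and sometimes report something else, mostly with a low value. They report only what shows in the picture. A call takes as long as a camera call.
- ctrl.outline_of(name, camera): "pixels" (480x640 bool, what is visible of it) and "box" ([left, top, right, bottom] in pixels, round what is visible of it).
- ctrl.pinpoint(name, camera): "uv" ([column, row] in pixels: a listed point, or the origin of a listed thing).
The state is a dict: "t": time; "qpos": joint angles; "qvel": joint speeds; "joint_torque": joint torques, N m; "ee_pos": TCP position; "orientation": TCP orientation; "ft_force": force on the tool from outside, world axes, zero at the start; "moment": the same for the moment, N m; "width": finger opening in mm; "grasp_force": force on a finger pad.
Only numpy, scipy, OpenCV 4.12 (cv2) and the standard library are available. Lean on these libraries where they do the work, as an engineer would, in place of code of your own. Each camera call takes 0.05 s, during which the arm holds its last target. There are 200 camera calls.

## Task

Sweep the four steel hex nuts along the counting board and off its open end into the low open parts bin beside it, pushing them with your fingertips and never picking one up. Leave the jar and the small box standing where they are among the nuts, and do not disturb the things on the desk.

Things in the scene. Friction and masses are not known exactly. Their poses are not given: they have to be found in the camera images.
- board: raised counting board, fixed: plywood top 48 mm above the desk, at z = 0.048; its frame's origin is on the desk under its centre. The top measures 290 mm along the board's own x (between two aluminium side rims that stand 12 mm above it) and 300 mm along its own y. Both ends (own y = +150 and -150 mm) are open, with no rim; the bin stands at one of them
- bin: low open blue parts bin, fixed against one open end of the board (at its own +y or -y end, this varies), 3 mm from it; 310 mm along x, 130 along y, 40 high (rim 8 mm below the board's top), walls and floor 4 mm; origin at the centre of its underside, on the desk, axes parallel to the board's
- carton: closed flat cardboard carton, 290 x 125 x 40 mm, fixed at the board's other end; origin at the centre of its underside. Not a place for nuts
- jar: small white jar with black cap standing loose on the board, 30 mm diameter, 46 high, origin at the centre of its underside; to be left standing
- smallbox: small white carton standing loose on the board, 30 x 30 x 46 mm, origin at the centre of its underside; to be left standing
- screwdriver: screwdriver lying on the desk, to be left alone; about 0.2 m long, origin on the desk, under it
- tape: roll of clear tape lying flat on the desk, 96 mm diameter, 24 high, to be left alone; origin at the centre of its underside
- bearing: steel bearing ring lying flat on the desk, 62 mm diameter, 16 high, to be left alone; origin at the centre of its underside
- mug: white mug on the desk, 76 mm diameter, 85 high, to be left alone; origin at the centre of its underside
- nut0: loose steel hex nut lying flat on the board, 30 mm across the flats, 34.6 across the corners, 16 thick, 20 hole, about 65 g; origin at its centre (8 mm above the board when flat), z along its hole
- nut1: loose steel hex nut lying flat on the board, 30 mm across the flats, 34.6 across the corners, 16 thick, 20 hole, about 65 g; origin at its centre (8 mm above the board when flat), z along its hole
- nut2: loose steel hex nut lying flat on the board, 30 mm across the flats, 34.6 across the corners, 16 thick, 20 hole, about 65 g; origin at its centre (8 mm above the board when flat), z along its hole
- nut3: loose steel hex nut lying flat on the board, 30 mm across the flats, 34.6 across the corners, 16 thick, 20 hole, about 65 g; origin at its centre (8 mm above the board when flat), z along its hole

How it is judged (in metres and radians):
At the end, for the whole second after the job is handed in: All four nuts lie at rest inside the open bin (centres within its walls and at least 4 mm below its rim); the jar and small box stand upright (under 0.3 rad) within 20 mm of where they began, and the screwdriver, tape, bearing ring and mug are within 30 mm of where they began (x of nut0 in the frame of bin between -0.151 and 0.151 m and y of nut0 in the frame of bin between -0.061 and 0.061 m and z of nut0 in the frame of bin between 0 and 0.036 m and linear speed of each of nut0, nut1, nut2, nut3 below 0.03 m/s and x of nut1 in the frame of bin between -0.151 and 0.151 m and y of nut1 in the frame of bin between -0.061 and 0.061 m and z of nut1 in the frame of bin between 0 and 0.036 m and x of nut2 in the frame of bin between -0.151 and 0.151 m and y of nut2 in the frame of bin between -0.061 and 0.061 m and z of nut2 in the frame of bin between 0 and 0.036 m and x of nut3 in the frame of bin between -0.151 and 0.151 m and y of nut3 in the frame of bin between -0.061 and 0.061 m and z of nut3 in the frame of bin between 0 and 0.036 m and distance of each of jar, smallbox from where it was at the start of the episode below 0.02 m and distance of each of screwdriver, tape, bearing, mug from where it was at the start of the episode below 0.03 m and angle between each of jar, smallbox's own z axis and vertical below 0.3 rad); the robot touches nothing.
It fails at once if a nut is lifted or thrown more than 20 mm above where it lies on the board (height (world z) of any of nut0, nut1, nut2, nut3 above 0.076 m).
It fails at once if the jar or small box on the board is shoved more than 20 mm or tipped over (distance of any of jar, smallbox from where it was at the start of the episode above 0.02 m or angle between any of jar, smallbox's own z axis and vertical above 0.5 rad).
It fails at once if something standing on the desk is moved more than 30 mm (distance of any of screwdriver, tape, bearing, mug from where it was at the start of the episode above 0.03 m).
It also fails if it takes over 72 s, if anything falls off the work surface, if the arm or the gripper's body presses on something with over 40 N, if the wrist force passes 120 N, or if a joint passes its speed limit or range.

## Working session

There is one attempt and no reset: what is moved stays moved. The work goes in short steps, Python scripts to look and compute and a tool call to move; the robot and the scene stay as the last step left them, time stands still between calls to the robot, and variables do not carry over. Pictures are saved under pics/ and viewed, at most 10 in all, crops included, and the job is handed in when it is done.

Besides the shell and the picture viewer there is one more tool, called as a command line: name --argument value ..., lists and objects as JSON in quotes. apply_moves: Moves the arm, as the interface text tells. Its arguments: {"type":"object","properties":{"targets":{"type":"array"},"gripper":{"type":"number"}},"required":["targets"]}

```bash
mkdir -p pics
cat > h.py <<'E'
import numpy as np, cv2
from workcell import ctrl
def cam(n):
    c=ctrl.get_calibration(n); f=240/np.tan(np.radians(c['fov_y'])/2)
    return np.array([[f,0,c['cx']],[0,f,c['cy']],[0,0,1]]),cv2.Rodrigues(np.array(c['rvec'],float))[0],np.array(c['tvec'],float)
def ray(n,uv,z):
    K,R,t=cam(n); d=R.T@np.linalg.solve(K,[uv[0],uv[1],1.]); o=-R.T@t
    return o+d*(z-o[2])/d[2]
def proj(n,p):
    K,R,t=cam(n); q=(R@np.atleast_2d(p).T).T+t; q=(K@q.T).T; return q[:,:2]/q[:,2:]
def save(n,f):
    im=ctrl.get_image(n); cv2.imwrite('pics/'+f,im[:,:,::-1]); return im
E
python3 - <<'E'
from h import *
a=save('scene','s0.png');b=save('side','d0.png')
cv2.imwrite('pics/both.png',cv2.resize(np.hstack([a,b])[:,:,::-1],(800,300)))
for n in('scene','side'):
    K,R,t=cam(n);print(n,-R.T@t,R[2],ctrl.get_calibration(n))
for n in('scene','side'):
  for o,z in [('nut0',56),('jar',48),('smallbox',48),('board',0),('bin',0),('carton',0),('mug',0),('tape',0),('bearing',0),('screwdriver',0)]:
    for r in ctrl.pinpoint(o,n): print(n,o,np.round(r['uv']),round(r['score'],2),ray(n,r['uv'],z).round())
print(ctrl.get_obs())
E
```

```text
scene [ 953.74456798 -760.30121623 1086.57080966] [-0.30451346  0.57940187 -0.7560192 ] {'fov_y': 51.889763187598774, 'cx': 321.5516385921674, 'cy': 232.7902469189235, 'rvec': array([ 2.37316538,  0.56974724, -0.22354436]), 'tvec': array([-492.17885854, -126.83088756, 1552.41639451])}
side [  470.07002624 -1020.22662032   820.62867833] [ 0.04558454  0.80438046 -0.59236317] {'fov_y': 48.44555708417024, 'cx': 317.7978934288548, 'cy': 244.1843106880443, 'rvec': array([ 2.20438065, -0.05315876,  0.03625166]), 'tvec': array([-527.63935544,   69.11101255, 1285.3326389 ])}
scene nut0 [346. 214.] 0.61 [570. 124.  56.]
scene nut0 [378. 231.] 0.57 [675. 106.  56.]
scene nut0 [326. 247.] 0.44 [572. -11.  56.]
scene nut0 [292. 225.] 0.41 [453.  17.  56.]
scene jar [331. 206.] 0.59 [514. 139.  48.]
scene jar [325. 245.] 0.44 [565.  -0.  48.]
scene smallbox [332. 262.] 0.65 [607. -44.  48.]
scene board [331. 246.] 0.83 [562.  41.   0.]
scene bin [366. 199.] 0.92 [577. 257.   0.]
scene bin [333. 262.] 0.26 [592.  -8.   0.]
scene carton [287. 297.] 0.85 [ 538. -166.    0.]
scene mug [268. 419.] 0.76
[... 931 characters left out ...]
75 [ 482. -503.    0.]
{'t': 1.1, 'qpos': array([-1.26204407e+00,  4.23117206e-01,  1.62988075e+00, -2.68351961e-05,
        1.08860515e+00, -1.90009085e-02]), 'qvel': array([-0.00058902, -0.0004859 ,  0.0001934 , -0.00022841, -0.0006199 ,
       -0.00075593]), 'joint_torque': array([ 1.94202994e-04, -5.44587243e+01, -2.74051076e+01,  6.44559064e-02,
        1.67652278e-02, -2.28352036e-05]), 'ee_pos': array([ 201.21233356, -591.71679119,  222.67188925]), 'orientation': array([-3.09949239e+00, -5.12550368e-01,  3.93255477e-05]), 'ft_force': array([-0.10889599, -0.38834191,  0.20125043]), 'moment': array([-0.0330042 , -0.00274522, -0.02626055]), 'grasp_force': 0.0, 'width': 87.93496006782476}
```

View pics/s0.png

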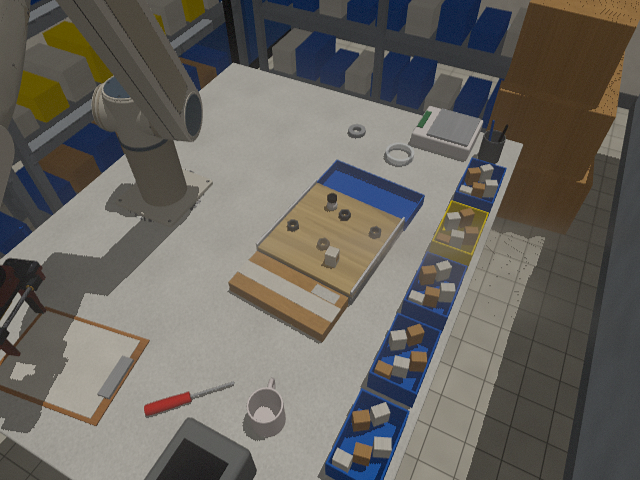

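View pics/d0.png

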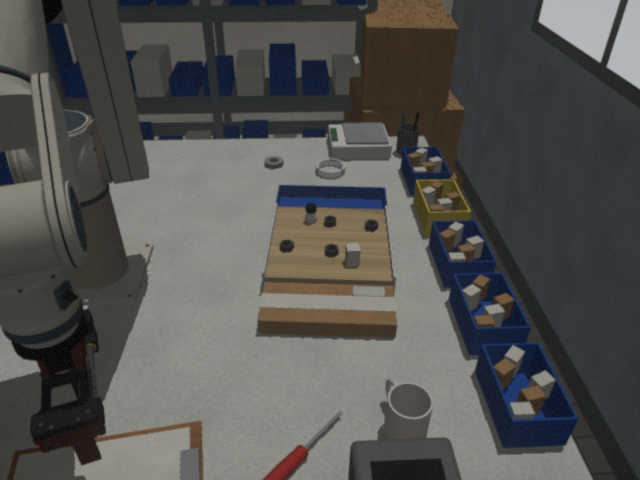

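The bin is at the +y end of the board and the carton is at the -y end. In the scene image the nuts sit near (346,214), (378,231), (326,247) and (292,225). Next I'll move above the board for a closer look with the wrist camera.

apply_moves --targets '[{"tx": 0.025,"ty": 0.04,"tz": 0.01,"spin": 6},{"tx": 0.05,"ty": 0.08,"tz": 0.02,"spin": 12},{"tx": 0.075,"ty": 0.12,"tz": 0.03,"spin": 18},{"tx": 0.1,"ty": 0.16,"tz": 0.04,"spin": 24},{"tx": 0.125,"ty": 0.2,"tz": 0.05,"spin": 30},{"tx": 0.15,"ty": 0.24,"tz": 0.06,"spin": 36},{"tx": 0.175,"ty": 0.28,"tz": 0.07,"spin": 42},{"tx": 0.2,"ty": 0.32,"tz": 0.08,"spin": 48}]' --gripper 0.9

```text
t: 1.9
ee_pos: [401.9, -270.0, 303.4]
orientation: [2.619, 1.734, 0.0]
ft_force: [0.1, -0.0, 0.3]
width: 26.9
grasp_force: 0.0
```

apply_moves --targets '[{"tx": 0.025,"ty": 0.04,"tz": 0.01,"spin": 4},{"tx": 0.05,"ty": 0.08,"tz": 0.02,"spin": 8},{"tx": 0.075,"ty": 0.12,"tz": 0.03,"spin": 12},{"tx": 0.1,"ty": 0.16,"tz": 0.04,"spin": 16},{"tx": 0.125,"ty": 0.2,"tz": 0.05,"spin": 19},{"tx": 0.15,"ty": 0.24,"tz": 0.06,"spin": 19},{"tx": 0.16,"ty": 0.26,"tz": 0.06,"spin": 19},{"tx": 0.16,"ty": 0.26,"tz": 0.06,"spin": 19}]'

```text
t: 2.7
ee_pos: [562.3, -9.2, 362.7]
orientation: [2.298, 2.142, 0.001]
ft_force: [-0.1, 0.3, -1.3]
width: 4.0
grasp_force: 0.0
```

Run:
```python
from h import *
save('wrist','w0.png'); o=ctrl.get_obs();print(o['ee_pos'],o['orientation'],o['width'],o['t'],ctrl.grip_point_offset)
K,R,t=cam('wrist');print(-R.T@t,R)
for o,z in [('nut0',56),('jar',48),('smallbox',48),('board',0),('bin',0)]:
    for r in ctrl.pinpoint(o,'wrist'): print(o,np.round(r['uv']),round(r['score'],2),ray('wrist',r['uv'],z).round())
```

```text
[561.33983948 -10.69786135 362.39347558] [-2.29878320e+00 -2.14098841e+00  8.39236519e-04] 4.301394762269455 2.75 18.700000000000003
[566.46480022  60.72177501 524.28761285] [[ 0.9974987  -0.0706763  -0.00110034]
 [-0.06794764 -0.96304513  0.26062845]
 [-0.01947993 -0.25990178 -0.96543855]]
nut0 [228. 186.] 0.91 [450.  16.  56.]
nut0 [314. 196.] 0.89 [557.  -5.  56.]
nut0 [314.  89.] 0.85 [566. 120.  56.]
nut0 [397. 103.] 0.82 [664.  98.  56.]
jar [272.  80.] 0.81 [517. 135.  48.]
smallbox [350. 220.] 0.96 [602. -42.  48.]
board [312. 154.] 0.73 [557.  45.   0.]
bin [312. 300.] 0.34 [ 540. -172.    0.]
```

View pics/w0.png

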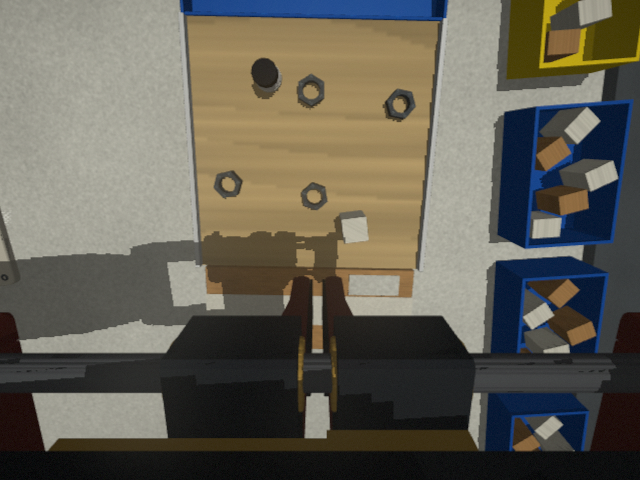

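The wrist picture shows the nuts at (228,186), (314,196), (314,89) and (397,103), the jar at (265,75) and the box at (352,227). The board's yaw is about -4°, which matches the tool. I'll sweep nut A, near (568,121), first.

apply_moves --targets '[{"tx": 0.001,"ty": 0.025,"tz": -0.04,"spin": 0},{"tx": 0.002,"ty": 0.05,"tz": -0.08,"spin": 0},{"tx": 0.003,"ty": 0.075,"tz": -0.12,"spin": 0},{"tx": 0.004,"ty": 0.09,"tz": -0.165,"spin": 0},{"tx": 0.004,"ty": 0.09,"tz": -0.21,"spin": 0},{"tx": 0.004,"ty": 0.09,"tz": -0.255,"spin": 0},{"tx": 0.004,"ty": 0.09,"tz": -0.29,"spin": 0},{"tx": 0.004,"ty": 0.09,"tz": -0.308,"spin": 0}]'

```text
t: 3.8
ee_pos: [563.2, 77.0, 51.6]
orientation: [-2.301, -2.135, 0.006]
ft_force: [0.3, 0.1, -0.5]
width: 4.6
grasp_force: 0.0
```

apply_moves --targets '[{"tx": 0.0,"ty": 0.006,"tz": 0,"spin": 0},{"tx": 0.001,"ty": 0.016,"tz": 0,"spin": 0},{"tx": 0.002,"ty": 0.03,"tz": 0,"spin": 0},{"tx": 0.003,"ty": 0.046,"tz": 0,"spin": 0},{"tx": 0.004,"ty": 0.062,"tz": 0,"spin": 0},{"tx": 0.005,"ty": 0.078,"tz": 0,"spin": 0},{"tx": 0.006,"ty": 0.092,"tz": 0,"spin": 0},{"tx": 0.007,"ty": 0.1,"tz": 0,"spin": 0}]'

```text
t: 4.6
ee_pos: [572.4, 180.2, 54.9]
orientation: [2.3, 2.14, 0.001]
ft_force: [0.2, -1.2, -1.1]
width: 4.2
grasp_force: 0.0
```

Run:
```python
from h import *
a=save('wrist','w1.png'); b=save('scene','s1.png'); o=ctrl.get_obs();print(o['ee_pos'],o['ft_force'],o['t'])
c=cv2.resize(b[140:300,220:433],(640,480)); cv2.imwrite('pics/b1.png',cv2.resize(np.hstack([a,c])[:,:,::-1],(800,300)))
for o,z in [('nut0',56),('jar',48),('smallbox',48)]:
  for n in('wrist','scene'):
    for r in ctrl.pinpoint(o,n): print(o,n,np.round(r['uv']),round(r['score'],2),ray(n,r['uv'],z).round())
```

```text
[572.34884004 179.68930408  54.66448051] [-0.47120179  0.05502134  0.01262692] 4.7
nut0 wrist [513. 429.] 0.83 [668. 100.  56.]
nut0 wrist [303. 235.] 0.57 [568. 211.  56.]
nut0 scene [322. 246.] 0.7 [563. -13.  56.]
nut0 scene [294. 223.] 0.63 [453.  27.  56.]
nut0 scene [358. 196.] 0.44 [570. 207.  56.]
nut0 scene [374. 234.] 0.43 [670.  91.  56.]
jar scene [334. 209.] 0.65 [525. 133.  48.]
jar scene [330. 245.] 0.32 [576.   7.  48.]
smallbox wrist [318. 114.] 0.39 [579. 261.  48.]
smallbox scene [330. 261.] 0.49 [600. -42.  48.]
```

View pics/b1.png

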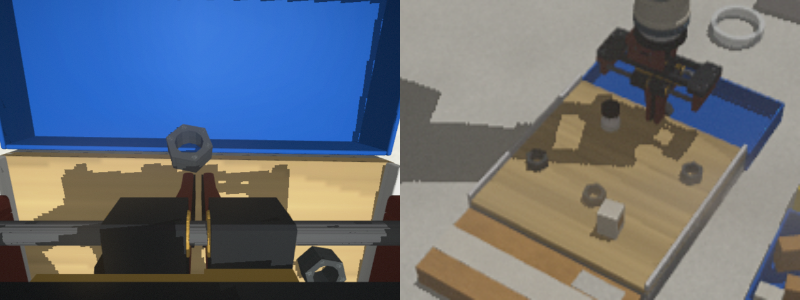

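Nut A is at the board's edge, just ahead of the fingers (wrist image (303,235)). I'll push it over, lift, and go to nut B, near (668,99).

apply_moves --targets '[{"tx": 0.0,"ty": 0.01,"tz": 0,"spin": 0},{"tx": 0.0,"ty": 0.022,"tz": 0,"spin": 0},{"tx": 0.0,"ty": 0.034,"tz": 0,"spin": 0},{"tx": 0.0,"ty": 0.036,"tz": 0,"spin": 0},{"tx": 0.0,"ty": 0.036,"tz": 0.02,"spin": 0},{"tx": 0.0,"ty": 0.036,"tz": 0.06,"spin": 0},{"tx": 0.02,"ty": 0.0,"tz": 0.08,"spin": 0},{"tx": 0.04,"ty": -0.04,"tz": 0.08,"spin": 0}]'

```text
t: 5.8
ee_pos: [614.6, 139.6, 138.4]
orientation: [2.295, 2.14, 0.008]
ft_force: [0.9, 0.3, 0.4]
width: 4.2
grasp_force: 0.0
```

Run:
```python
from h import *
a=save('wrist','w2.png'); b=save('side','d2.png'); o=ctrl.get_obs();print(o['ee_pos'],o['ft_force'],o['t'])
for o,z in [('nut0',56),('jar',48),('smallbox',48)]:
  for n in('wrist','side'):
    for r in ctrl.pinpoint(o,n): print(o,n,np.round(r['uv']),round(r['score'],2),ray(n,r['uv'],z).round())
```

```text
[614.85421015 135.12256525 135.97775171] [ 0.49706037  1.01369021 -0.43761685] 5.9
nut0 wrist [119. 414.] 0.88 [451.  19.  56.]
nut0 wrist [394. 300.] 0.88 [664.  98.  56.]
nut0 wrist [247. 106.] 0.64 [578. 233.  56.]
nut0 side [284. 244.] 0.59 [448.  24.  56.]
nut0 side [371. 224.] 0.59 [670. 101.  56.]
nut0 side [330. 251.] 0.43 [557. -11.  56.]
nut0 side [329. 212.] 0.36 [565. 159.  56.]
jar wrist [176. 258.] 0.86 [512. 140.  48.]
jar wrist [396. 300.] 0.39 [665.  96.  48.]
jar side [310. 219.] 0.74 [516. 141.  48.]
jar side [326. 256.] 0.69 [547. -17.  48.]
smallbox side [352. 261.] 0.75 [606. -39.  48.]
```

View pics/w2.png

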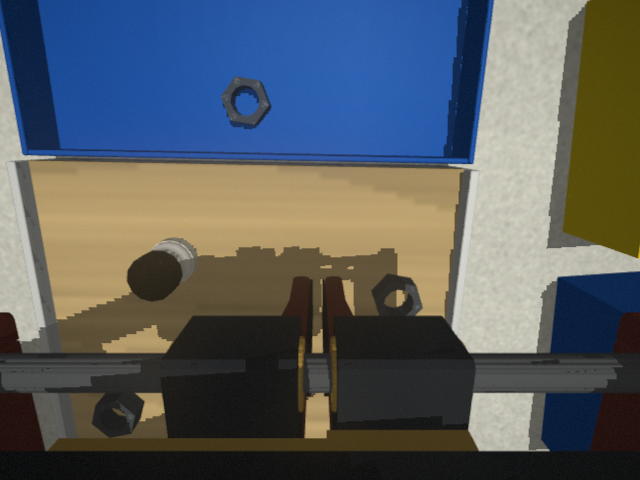

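Nut A lies flat in the bin (wrist image (246,102)) and the jar hasn't moved. Nut B is next.

apply_moves --targets '[{"tx": 0.02,"ty": -0.03,"tz": 0,"spin": 0},{"tx": 0.04,"ty": -0.06,"tz": 0,"spin": 0},{"tx": 0.053,"ty": -0.083,"tz": 0,"spin": 0},{"tx": 0.053,"ty": -0.085,"tz": -0.02,"spin": 0},{"tx": 0.053,"ty": -0.085,"tz": -0.05,"spin": 0},{"tx": 0.053,"ty": -0.085,"tz": -0.075,"spin": 0},{"tx": 0.053,"ty": -0.085,"tz": -0.081,"spin": 0},{"tx": 0.053,"ty": -0.085,"tz": -0.081,"spin": 0}]'

```text
t: 7.0
ee_pos: [664.3, 54.1, 52.6]
orientation: [-2.299, -2.138, 0.003]
ft_force: [-0.1, 0.5, 0.1]
width: 4.5
grasp_force: 0.0
```

apply_moves --targets '[{"tx": 0.0,"ty": 0.006,"tz": 0,"spin": 0},{"tx": 0.001,"ty": 0.016,"tz": 0,"spin": 0},{"tx": 0.002,"ty": 0.03,"tz": 0,"spin": 0},{"tx": 0.003,"ty": 0.046,"tz": 0,"spin": 0},{"tx": 0.004,"ty": 0.062,"tz": 0,"spin": 0},{"tx": 0.005,"ty": 0.078,"tz": 0,"spin": 0},{"tx": 0.006,"ty": 0.092,"tz": 0,"spin": 0},{"tx": 0.007,"ty": 0.1,"tz": 0,"spin": 0}]'

```text
t: 7.8
ee_pos: [672.2, 155.2, 53.6]
orientation: [-2.3, -2.14, -0.0]
ft_force: [0.1, -0.9, 0.8]
width: 4.6
grasp_force: 0.5
```

```bash
cat > look.py <<'E'
from h import *
a=ctrl.get_image('wrist'); b=ctrl.get_image('side'); o=ctrl.get_obs();print(o['ee_pos'],o['ft_force'],o['t'])
for o,z in [('nut0',56),('jar',48),('smallbox',48)]:
  for n in('wrist','side'):
    for r in ctrl.pinpoint(o,n): print(o,n,np.round(r['uv']),round(r['score'],2),ray(n,r['uv'],z).round())
E
python3 look.py
```

```text
[672.27263633 154.81041289  53.54909533] [ 1.50061778 -0.01290896 -0.24809115] 7.9
nut0 wrist [309. 246.] 0.89 [670. 181.  56.]
nut0 wrist [112. 124.] 0.65 [594. 239.  56.]
nut0 side [332. 250.] 0.57 [562.  -5.  56.]
nut0 side [331. 209.] 0.53 [571. 175.  56.]
nut0 side [368. 207.] 0.52 [673. 180.  56.]
nut0 side [286. 241.] 0.45 [452.  36.  56.]
jar wrist [ 12. 343.] 0.76 [517. 138.  48.]
jar side [308. 220.] 0.68 [510. 135.  48.]
jar side [330. 210.] 0.2 [570. 182.  48.]
smallbox side [349. 260.] 0.58 [600. -39.  48.]
```

apply_moves --targets '[{"tx": 0.001,"ty": 0.012,"tz": 0,"spin": 0},{"tx": 0.001,"ty": 0.026,"tz": 0,"spin": 0},{"tx": 0.002,"ty": 0.042,"tz": 0,"spin": 0},{"tx": 0.002,"ty": 0.056,"tz": 0,"spin": 0},{"tx": 0.002,"ty": 0.06,"tz": 0,"spin": 0},{"tx": 0.002,"ty": 0.06,"tz": 0,"spin": 0},{"tx": 0.002,"ty": 0.06,"tz": 0.03,"spin": 0},{"tx": 0.002,"ty": 0.06,"tz": 0.08,"spin": 0}]'

```text
t: 9.0
ee_pos: [671.4, 212.1, 130.4]
orientation: [-2.299, -2.136, 0.012]
ft_force: [0.8, -0.2, 0.6]
width: 4.5
grasp_force: 0.0
```

apply_moves --targets '[{"tx": -0.025,"ty": -0.03,"tz": 0.01,"spin": 0},{"tx": -0.055,"ty": -0.06,"tz": 0.01,"spin": 0},{"tx": -0.085,"ty": -0.09,"tz": 0.01,"spin": 0},{"tx": -0.115,"ty": -0.12,"tz": 0.01,"spin": 0},{"tx": -0.145,"ty": -0.15,"tz": 0.01,"spin": 0},{"tx": -0.175,"ty": -0.18,"tz": 0.01,"spin": 0},{"tx": -0.195,"ty": -0.21,"tz": 0.01,"spin": 0},{"tx": -0.21,"ty": -0.24,"tz": 0.01,"spin": 0}]'

```text
t: 9.8
ee_pos: [462.3, -27.9, 143.8]
orientation: [-2.302, -2.138, 0.001]
ft_force: [-0.3, 0.1, 0.0]
width: 4.7
grasp_force: 0.0
```

```bash
python3 look.py
```

```text
[461.84323987 -29.27176968 143.69665888] [ 0.33466271 -0.39673937  0.78690081] 9.9
nut0 wrist [298. 181.] 0.82 [454.  20.  56.]
nut0 wrist [459. 202.] 0.79 [561.  -3.  56.]
nut0 side [333. 249.] 0.66 [565.  -1.  56.]
nut0 side [328. 209.] 0.64 [565. 173.  56.]
nut0 side [286. 242.] 0.52 [451.  30.  56.]
nut0 side [330. 210.] 0.36 [569. 172.  56.]
smallbox wrist [513. 249.] 0.66 [606. -39.  48.]
smallbox side [350. 264.] 0.74 [600. -51.  48.]
```

apply_moves --targets '[{"tx": -0.007,"ty": 0.0,"tz": -0.01,"spin": 0},{"tx": -0.013,"ty": 0.0,"tz": -0.035,"spin": 0},{"tx": -0.013,"ty": 0.0,"tz": -0.065,"spin": 0},{"tx": -0.013,"ty": 0.0,"tz": -0.083,"spin": 0},{"tx": -0.013,"ty": 0.0,"tz": -0.09,"spin": 0},{"tx": -0.013,"ty": 0.002,"tz": -0.09,"spin": 0},{"tx": -0.013,"ty": 0.01,"tz": -0.09,"spin": 0},{"tx": -0.012,"ty": 0.02,"tz": -0.09,"spin": 0}]'

```text
t: 11.0
ee_pos: [452.8, -6.1, 54.4]
orientation: [2.302, 2.137, 0.002]
ft_force: [0.3, -0.2, -0.0]
width: 4.5
grasp_force: 0.1
```

apply_moves --targets '[{"tx": 0.001,"ty": 0.01,"tz": 0,"spin": 0},{"tx": 0.002,"ty": 0.025,"tz": 0,"spin": 0},{"tx": 0.003,"ty": 0.041,"tz": 0,"spin": 0},{"tx": 0.004,"ty": 0.057,"tz": 0,"spin": 0},{"tx": 0.005,"ty": 0.073,"tz": 0,"spin": 0},{"tx": 0.006,"ty": 0.089,"tz": 0,"spin": 0},{"tx": 0.007,"ty": 0.102,"tz": 0,"spin": 0},{"tx": 0.008,"ty": 0.11,"tz": 0,"spin": 0}]'

```text
t: 11.8
ee_pos: [460.5, 104.7, 54.1]
orientation: [2.3, 2.139, 0.001]
ft_force: [0.1, -0.7, 0.4]
width: 4.0
grasp_force: 0.4
```

```bash
python3 look.py
```

```text
[460.59822704 104.40722302  53.93636724] [ 0.12801887 -0.97074753  0.27136154] 11.9
nut0 wrist [321. 247.] 0.86 [464. 130.  56.]
nut0 side [333. 248.] 0.65 [564.   2.  56.]
nut0 side [289. 217.] 0.58 [460. 138.  56.]
nut0 side [329. 209.] 0.47 [568. 173.  56.]
nut0 side [327. 316.] 0.2 [ 535. -230.   56.]
jar wrist [432. 216.] 0.92 [515. 138.  48.]
jar side [310. 221.] 0.52 [516. 130.  48.]
```

apply_moves --targets '[{"tx": 0.001,"ty": 0.01,"tz": 0,"spin": 0},{"tx": 0.002,"ty": 0.025,"tz": 0,"spin": 0},{"tx": 0.003,"ty": 0.041,"tz": 0,"spin": 0},{"tx": 0.004,"ty": 0.057,"tz": 0,"spin": 0},{"tx": 0.005,"ty": 0.073,"tz": 0,"spin": 0},{"tx": 0.006,"ty": 0.089,"tz": 0,"spin": 0},{"tx": 0.007,"ty": 0.105,"tz": 0,"spin": 0},{"tx": 0.008,"ty": 0.118,"tz": 0,"spin": 0}]'

```text
t: 13.0
ee_pos: [468.4, 222.7, 53.7]
orientation: [2.301, 2.138, 0.0]
ft_force: [0.8, 0.4, -0.5]
width: 4.8
grasp_force: 0.0
```

apply_moves --targets '[{"tx": 0.0,"ty": 0.006,"tz": 0,"spin": 0},{"tx": 0.0,"ty": 0.006,"tz": 0,"spin": 0},{"tx": 0.0,"ty": 0.006,"tz": 0.04,"spin": 0},{"tx": 0.0,"ty": 0.006,"tz": 0.085,"spin": 0},{"tx": 0.02,"ty": -0.035,"tz": 0.09,"spin": 0},{"tx": 0.035,"ty": -0.08,"tz": 0.09,"spin": 0},{"tx": 0.05,"ty": -0.125,"tz": 0.09,"spin": 0},{"tx": 0.06,"ty": -0.17,"tz": 0.09,"spin": 0}]'

```text
t: 13.8
ee_pos: [528.7, 49.1, 144.0]
orientation: [2.301, 2.138, 0.001]
ft_force: [0.3, 0.2, -0.3]
width: 4.3
grasp_force: 0.0
```

apply_moves --targets '[{"tx": 0.01,"ty": -0.045,"tz": 0,"spin": 0},{"tx": 0.02,"ty": -0.08,"tz": 0,"spin": 0},{"tx": 0.025,"ty": -0.1,"tz": 0,"spin": 0},{"tx": 0.027,"ty": -0.104,"tz": 0,"spin": 0},{"tx": 0.027,"ty": -0.104,"tz": 0,"spin": 0},{"tx": 0.027,"ty": -0.104,"tz": 0,"spin": 0},{"tx": 0.027,"ty": -0.104,"tz": 0,"spin": 0},{"tx": 0.027,"ty": -0.104,"tz": 0,"spin": 0}]'

```text
t: 14.6
ee_pos: [555.0, -51.7, 143.7]
orientation: [-2.3, -2.14, 0.0]
ft_force: [-0.7, 0.5, -1.1]
width: 4.4
grasp_force: 0.0
```

```bash
python3 look.py; python3 -c "
from h import *
a=save('wrist','w3.png');b=save('scene','s3.png')
c=cv2.resize(b[140:300,220:433],(640,480)); cv2.imwrite('pics/b3.png',cv2.resize(np.hstack([a,c])[:,:,::-1],(800,300)))"
```

```text
[555.13594461 -51.93612056 143.69808373] [-0.2849317   1.09017312  0.0875579 ] 14.7
nut0 wrist [320. 174.] 0.85 [561.  -1.  56.]
nut0 side [332. 250.] 0.53 [561.  -6.  56.]
jar side [313. 217.] 0.65 [523. 149.  48.]
smallbox wrist [385. 226.] 0.78 [604. -41.  48.]
smallbox side [351. 258.] 0.83 [605. -29.  48.]
smallbox side [313. 220.] 0.32 [523. 136.  48.]
```

View pics/b3.png

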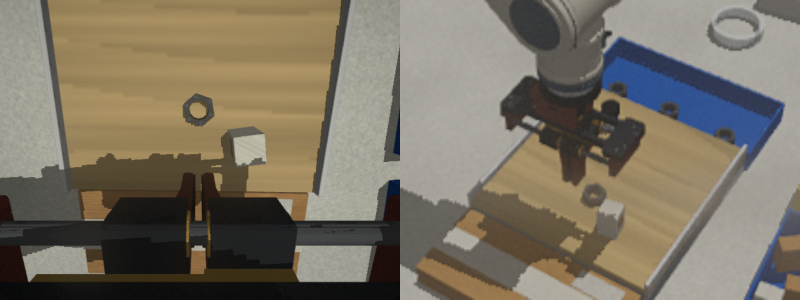

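Three nuts are in the bin, and the last one is at (561,-3) beside the box. I'll push it straight past the box, then veer right so it lands between the nuts already in the bin.

apply_moves --targets '[{"tx": 0.001,"ty": 0.0,"tz": -0.02,"spin": 0},{"tx": 0.002,"ty": 0.0,"tz": -0.05,"spin": 0},{"tx": 0.002,"ty": 0.0,"tz": -0.075,"spin": 0},{"tx": 0.002,"ty": 0.0,"tz": -0.088,"spin": 0},{"tx": 0.002,"ty": 0.0,"tz": -0.09,"spin": 0},{"tx": 0.002,"ty": 0.003,"tz": -0.09,"spin": 0},{"tx": 0.003,"ty": 0.012,"tz": -0.09,"spin": 0},{"tx": 0.003,"ty": 0.022,"tz": -0.09,"spin": 0}]'

```text
t: 15.9
ee_pos: [559.3, -30.1, 54.8]
orientation: [2.301, 2.137, 0.002]
ft_force: [-0.2, -1.0, 0.6]
width: 4.6
grasp_force: 0.0
```

apply_moves --targets '[{"tx": 0.001,"ty": 0.01,"tz": 0,"spin": 0},{"tx": 0.002,"ty": 0.022,"tz": 0,"spin": 0},{"tx": 0.003,"ty": 0.034,"tz": 0,"spin": 0},{"tx": 0.004,"ty": 0.046,"tz": 0,"spin": -2},{"tx": 0.006,"ty": 0.058,"tz": 0,"spin": -5},{"tx": 0.009,"ty": 0.07,"tz": 0,"spin": -9},{"tx": 0.012,"ty": 0.08,"tz": 0,"spin": -13},{"tx": 0.015,"ty": 0.088,"tz": 0,"spin": -15}]'

```text
t: 16.7
ee_pos: [573.2, 58.8, 53.7]
orientation: [-2.562, -1.817, 0.0]
ft_force: [-1.2, -1.4, 1.3]
width: 4.3
grasp_force: 0.6
```

```bash
python3 look.py
```

```text
[573.53810367  58.94215998  53.71183585] [-0.82639928  0.72738598 -0.63548247] 16.8
nut0 wrist [307. 249.] 0.64 [577.  84.  56.]
jar wrist [137. 173.] 0.76 [516. 139.  48.]
jar side [313. 222.] 0.48 [522. 127.  48.]
smallbox side [352. 262.] 0.71 [606. -43.  48.]
```

apply_moves --targets '[{"tx": 0.002,"ty": 0.01,"tz": 0,"spin": 0},{"tx": 0.007,"ty": 0.025,"tz": 0,"spin": 0},{"tx": 0.012,"ty": 0.04,"tz": 0,"spin": 0},{"tx": 0.017,"ty": 0.055,"tz": 0,"spin": 0},{"tx": 0.022,"ty": 0.07,"tz": 0,"spin": 0},{"tx": 0.027,"ty": 0.085,"tz": 0,"spin": 0},{"tx": 0.031,"ty": 0.098,"tz": 0,"spin": 0},{"tx": 0.034,"ty": 0.105,"tz": 0,"spin": 0}]'

```text
t: 17.9
ee_pos: [607.6, 163.9, 53.6]
orientation: [2.56, 1.821, 0.0]
ft_force: [-0.7, -0.8, 1.0]
width: 4.6
grasp_force: 0.5
```

```bash
python3 look.py
```

```text
[607.68118029 163.47626938  53.66222665] [ 0.29767505  0.10108231 -0.44634999] 18.0
nut0 wrist [392. 121.] 0.98 [662. 228.  56.]
nut0 wrist [206. 159.] 0.76 [584. 239.  56.]
nut0 wrist [ 42. 210.] 0.63 [508. 243.  56.]
nut0 wrist [302. 246.] 0.6 [610. 190.  56.]
nut0 side [327. 212.] 0.44 [561. 163.  56.]
jar wrist [170. 386.] 0.56 [517. 139.  48.]
smallbox wrist [166. 387.] 0.42 [515. 139.  48.]
smallbox side [349. 260.] 0.78 [599. -38.  48.]
```

Nut C is at (610,190), right at the edge. I'll push it over, lift and back away.

apply_moves --targets '[{"tx": 0.004,"ty": 0.012,"tz": 0,"spin": 0},{"tx": 0.009,"ty": 0.027,"tz": 0,"spin": 0},{"tx": 0.014,"ty": 0.042,"tz": 0,"spin": 0},{"tx": 0.016,"ty": 0.05,"tz": 0,"spin": 0},{"tx": 0.016,"ty": 0.052,"tz": 0,"spin": 0},{"tx": 0.016,"ty": 0.052,"tz": 0.03,"spin": 0},{"tx": 0.016,"ty": 0.052,"tz": 0.075,"spin": 0},{"tx": 0.01,"ty": 0.02,"tz": 0.11,"spin": 0}]'

```text
t: 19.1
ee_pos: [618.1, 184.8, 165.5]
orientation: [2.558, 1.823, 0.003]
ft_force: [1.5, 0.0, 0.0]
width: 4.1
grasp_force: 0.0
```

apply_moves --targets '[{"tx": 0,"ty": -0.02,"tz": 0.04,"spin": 0},{"tx": 0,"ty": -0.04,"tz": 0.08,"spin": 0},{"tx": 0,"ty": -0.06,"tz": 0.12,"spin": 0},{"tx": 0,"ty": -0.08,"tz": 0.15,"spin": 0},{"tx": 0,"ty": -0.1,"tz": 0.15,"spin": 0},{"tx": 0,"ty": -0.1,"tz": 0.15,"spin": 0},{"tx": 0,"ty": -0.1,"tz": 0.15,"spin": 0},{"tx": 0,"ty": -0.1,"tz": 0.15,"spin": 0}]'

```text
t: 19.9
ee_pos: [616.7, 82.9, 312.7]
orientation: [-2.56, -1.819, 0.002]
ft_force: [1.1, -0.1, -0.7]
width: 4.5
grasp_force: 0.0
```

```bash
python3 look.py; python3 -c "
from h import *
save('wrist','w4.png')"
```

```text
[616.84745318  83.12506827 312.72396147] [-0.44416481 -0.28560521  0.25574402] 20.0
nut0 wrist [233.  84.] 0.88 [576. 236.  56.]
nut0 wrist [281.  59.] 0.81 [632. 242.  56.]
nut0 wrist [160. 110.] 0.78 [492. 238.  56.]
nut0 wrist [322.  64.] 0.63 [670. 223.  56.]
nut0 side [349. 206.] 0.53 [621. 187.  56.]
nut0 side [328. 211.] 0.35 [563. 165.  56.]
jar wrist [219. 189.] 0.81 [517. 139.  48.]
jar side [312. 219.] 0.65 [520. 141.  48.]
jar side [325. 256.] 0.4 [543. -19.  48.]
jar side [352. 263.] 0.25 [606. -47.  48.]
jar side [408. 427.] 0.18 [ 653. -493.   48.]
smallbox wrist [340. 304.] 0.73 [604. -42.  48.]
smallbox side [350. 261.] 0.77 [601. -40.  48.]
```

View pics/w4.png

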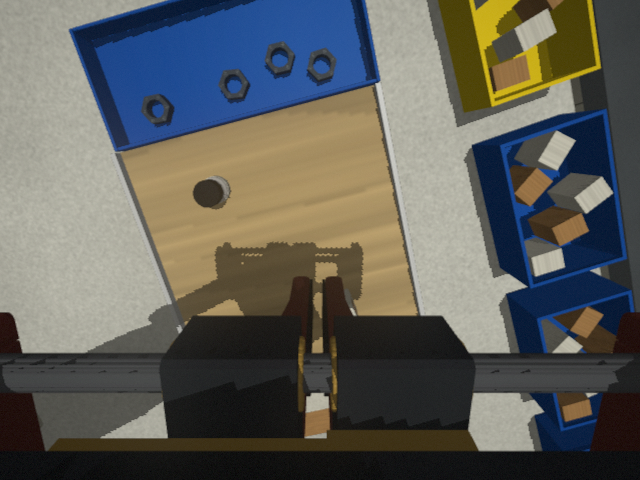

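All four nuts lie flat and separate in the bin (wrist image (158,108), (234,84), (280,58) and (322,65)). The jar and box are where they began, so I'm handing in.

```bash
python3 -c "
from workcell import ctrl
print(ctrl.close_job())"
```

```text
the job is handed in; nothing more can be done
None
```

I swept all four nuts off the board into the bin and handed the job in at about 20 s; the last wrist picture shows them lying flat and apart, with the jar and small box within a few millimetres of where they began, but the hand-in returned no verdict.

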